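# Crank a brass bush out of its carrier and box it

### The job

Turn the hand press's crank clockwise (seen from above) to push the square brass bush out of its steel carrier: it goes stiffly, then the resistance suddenly drops away as the bush comes loose. Stop cranking straight away, so that the bush is left lying on the short shelf and is not pushed off its end, then pick the bush up and set it down gently in the empty cardboard box, without disturbing the other things on the bench.

Things in the scene. Friction and masses are not known exactly. Their poses are not given: they have to be found in the camera images.
- crank (a joint): Crank angle of the green hand press, rad. Positive is clockwise seen from above and drives the ram forward, 30 mm per full turn; starts between -0.7 and 0.7. Vertical axis; stays where it is left. It takes about 1 N at the knob while the ram runs free, 4 to 12 N while it pushes the gripped bush. 1 to 2 turns in all bring the bush loose.
- crank_axis (a point): Point on the crank's vertical axis at the knob's middle height, 122 mm above the bench. Axes: z up, the ram slides towards -y; at crank angle 0 the knob lies on the -x side. The press (gearbox 85 x 85 mm, 84 mm tall; bed 110 x 195 x 12 mm) is fixed to the bench.
- knob_mid (a point): Centre of the upright round black knob, 22 mm in diameter, 40 mm tall (102 to 142 mm above the bench), turning freely on its pin, so a grip need not rotate. It goes round a circle of 50 mm radius about crank_axis. The flat steel crank arm lies just below (top at 100 mm).
- bush: Square brass guide bush, 28 x 40 x 28 mm (x, y, z), about 0.24 kg, dark round bore in its ends; origin at its centre, y along the ram's line. It starts level, underside 52 mm above the bench, its back part gripped in the dark steel carrier (60 mm wide, top 102 mm above the bench). The carrier stands fixed 2 to 22 mm beyond the ram's nose and the bush sits 4 to 14 mm deep in it; neither is measured.
- bush_front (a point): Centre of the bush's front (-y) end, which first sticks out 10 to 20 mm from the carrier over a fixed shelf 26 mm wide, 8 mm thick. When the bush comes loose it lies on this shelf with 40 mm out of the carrier and nothing beside it, its front end some 10 mm past the shelf's end. Pushed about 10 mm (a third of a turn) farther it tips off.
- ram: Square steel rack bar of the press, 18 x 18 x 180 mm, centre line 66 mm above the bench; slides towards its -y axis. Origin on the bench under the crank's axis at crank angle 0; the nose is 70 mm ahead (-y) of it. It runs free for 2 to 40 mm, then pushes the bush stiffly for 20 to 30 mm until the bush's back end leaves the grip and the resistance drops away to nearly nothing.
- parts_box: Open, empty cardboard box fixed to the bench, 170 x 200 x 60 mm (x, y, z), walls and floor 5 mm; origin at the centre of its underside on the bench.
- oil_bottle: Bystander: white plastic bottle, 44 mm in diameter, 110 mm tall, origin at the centre of its underside.
- spring_clamp: Bystander: black plastic spring clamp lying flat, about 100 x 35 x 18 mm, origin at the centre of its underside.
- flange_nut: Bystander: brass flanged nut, round flange 52 mm in diameter under a 30 mm square body, 34 mm tall, origin at the centre of its underside.
There are look-alikes about, which are no part of the job. What is shaped like the bush but purple is not meant.

How it is judged:
By the outcome, as a careful person would: the job done as asked, in the order asked, and still so for the second after the job is handed in, with the robot touching nothing.
It also fails if it takes over 72 s, if anything falls off the work surface, if the arm or the gripper's body presses on something with over 40 N, if the wrist force passes 120 N, or if a joint passes its speed limit or range.

### The arm

A 6-joint arm with a two-finger parallel gripper is mounted at the origin on the work surface. World frame = base frame: x ahead of the robot, y to its left, z up, the work surface at z = 0. Lengths are in m, angles in rad, forces in N, time in s.
With the tool pointing down it reaches from about 0.3 to 0.75 m from the base axis. Payload 8.5 kg.
Tool frame: the origin (TCP) lies at the very end of the fingers, on their centre line; the grasp point (between the pads) lies 19 mm behind it (bot.grip_depth is the distance from the TCP to the grasp point, in m); x points along the fingers, z is the direction in which the jaws open and shut, and the axes are right-handed (so a half turn about x gives the same grasp; the last joint's range is limited). The gripper opens to 85 mm and grips with 20 to 120 N. Pads are 22 mm wide; open, the fingers measure 114 mm over their backs; the gripper's body (76 mm by 85 mm) begins 54 mm behind the grasp point. The pads swing forward as they close: fully open they stand 13 mm farther back than shut.
Start: joints at [1.101, 0.381, 1.297, -0, 1.464, -0.215], TCP at [0.139, 0.532, 0.231] pointing down, gripper open.
Joint ranges: [-3.11, 3.11], [-0.89, 2.33], [0.22, 2.48], [-1.42, 4.56], [0.17, 2.85], [-2.88, 2.88]. Speed limits (rad/s): [2.39, 2.39, 3.14, 3.14, 3.14, 3.14].

### API

Orientations are given as a unit quaternion [x, y, z, w].
In Python, from rig import bot, vision, spotter gives the robot as it stands. The module is installed in compiled form; this text tells all that it offers. Calls block until the motion is done:
- bot.move_pose(position, orientation): joint-space move of the TCP to a pose.
- bot.move_straight(position, vel=0.15, orientation=None, until_force=None): straight line of the TCP; orientation=None keeps the orientation; vel is the mean speed in m/s. With until_force (N) it stops when the force on the tool has changed by that much, and returns True; else False.
- bot.move_j(angles): joint-space move.
- bot.grip(opening, grip_force=None): finger opening in m; grip_force is the grip in N (None keeps the last); returns when the fingers have stopped.
- bot.sleep(seconds).
- bot.solve_ik(position, orientation): joint angles nearest the present ones, or None.
- vision.camera(name): name is "scene" or "top" or "wrist"; returns a dict with "pixels" (420x560x3 uint8, red, green, blue), "range_z" (420x560 float32, m along the optical axis (not along the pixel's ray), 0 where there is no reading), "vfov" (degrees; the focal length in pixels is half the picture's height over the tangent of half this angle, whatever the lens; pixels are square), "cx", "cy" (the principal point, pixels), "world_to_cam" (4x4, takes a point from world to camera coordinates); the wrist camera has in their place "hand_eye" (4x4, takes a point from camera to tool coordinates, whose origin is the TCP and whose axes are the tool frame's). Camera axes: x right, y down, z forward; pixel columns grow to the right and rows downward; lengths in m; the calibration is good to about 2 mm. The wrist camera is an equidistant fisheye: a pixel r from the principal point sees the ray r / f radians off the axis. A picture is of the moment at which its call begins: read the wrist's pose just before it.
A pose or a line that the arm cannot do raises bot.Unreachable and nothing moves.
- bot.job_done(): hands the job in, once; it reports no verdict.
Trained networks look in the newest picture that a camera, given by its name, has taken for a name from the list of things; names that differ only in an ending like _2 or _b are one class to them, and where a whole thing is asked for, a point or a joint stands for the part that bears it (a point fixed in the world has none). Each returns a list of dicts, best first, with "score" (0 to 1); they miss things now and then, are a little off and sometimes report something else, mostly with a low value. They report only what shows in the picture. A call takes as long as a camera call. They do not tell look-alikes from the thing itself.
- spotter.recognise(camera, thing): "location" ([column, row] in pixels, amid what is visible of it).
- spotter.cut_out(camera, thing): "mask" (420x560 bool, what is visible of it) and "location" ([column, row] in pixels, amid what is visible of it).
- spotter.landmark_of(camera, thing): "location" ([column, row] in pixels: a listed point, or the origin of a listed thing).
Readings, each from a call of its own:
- bot.get_t(): time.
- bot.get_q(): joint angles.
- bot.get_dq(): joint speeds.
- bot.get_joint_torque(): joint torques, N m.
- bot.get_tcp_pos(): TCP position.
- bot.get_orientation(): TCP orientation.
- bot.get_contact_force(): force on the tool from outside, world axes, zero at the start.
- bot.get_torque(): the same for the moment, N m.
- bot.get_width(): finger opening in m.
Only numpy, scipy, OpenCV 4.12 (cv2) and the standard library are available. Lean on these libraries where they do the work, as an engineer would, in place of code of your own. Each camera call takes 0.05 s, during which the arm holds its last target.

## Working session

There is one attempt and no reset: what is moved stays moved. The work goes in short steps, each a Python script; the robot and the scene stay as the last script left them, time stands still between calls to the robot, and variables do not carry over. Pictures are saved under pics/ and viewed, and the job is handed in when it is done.

```bash
mkdir -p pics; cat > h.py <<'E'
import numpy as np, cv2
from rig import bot, vision, spotter
def save(n,im,s=1):
    im=cv2.cvtColor(im,cv2.COLOR_RGB2BGR)
    if s!=1: im=cv2.resize(im,None,fx=s,fy=s,interpolation=cv2.INTER_CUBIC)
    cv2.imwrite('pics/'+n+'.png',im)
def f_of(c): return 210/np.tan(np.radians(c['vfov'])/2)
def w2p(c,P):
    p=c['world_to_cam']@np.r_[P,1]; f=f_of(c); return np.array([c['cx']+f*p[0]/p[2],c['cy']+f*p[1]/p[2]])
def p2w(c,u,z=None,d=None):
    "pixel to world: on plane z, or at depth d"
    f=f_of(c); r=np.array([(u[0]-c['cx'])/f,(u[1]-c['cy'])/f,1]); M=np.linalg.inv(c['world_to_cam'])
    o=M[:3,3]; dr=M[:3,:3]@r
    if d is not None: return o+d*dr
    return o+dr*(z-o[2])/dr[2]
def dep(c,u):
    x,y=int(round(u[0])),int(round(u[1])); a=c['range_z'][max(0,y-1):y+2,max(0,x-1):x+2]; a=a[a>0]
    return float(np.median(a)) if a.size else None
E
python3 - <<'E'
from h import *
for n in ['scene','top']:
    c=vision.camera(n); save(n+'0',c['pixels']); print(n,c['vfov'],np.round(c['world_to_cam'],3).tolist())
    for t in ['crank','knob_mid','bush','ram','parts_box','oil_bottle','spring_clamp','flange_nut']:
        for r in spotter.recognise(n,t)[:3]:
            u=r['location'];d=dep(c,u); print(t,round(r['score'],2),np.round(u),np.round(p2w(c,u,d=d),3) if d else None)
    for t in ['crank_axis','knob_mid','bush_front','bush','ram','parts_box']:
        for r in spotter.landmark_of(n,t)[:3]:
            u=r['location'];d=dep(c,u); print('L',t,round(r['score'],2),np.round(u,1),np.round(p2w(c,u,d=d),3) if d else None)
c=vision.camera('wrist'); save('wrist0',c['pixels'])
print(bot.get_orientation(),bot.get_tcp_pos(),bot.get_t(),bot.grip_depth)
E
```

```text
scene 55.61550364137323 [[0.773, 0.634, -0.003, -0.477], [0.341, -0.42, -0.841, -0.098], [-0.535, 0.65, -0.54, 1.202], [0.0, 0.0, 0.0, 1.0]]
crank 0.86 [275. 174.] [0.353 0.322 0.001]
crank 0.42 [240. 212.] [0.494 0.022 0.07 ]
knob_mid 0.84 [271. 171.] [0.471 0.164 0.112]
bush 0.69 [203. 242.] [ 0.47  -0.073  0.028]
bush 0.69 [237. 256.] [ 0.563 -0.061  0.027]
bush 0.56 [238. 211.] [0.494 0.019 0.073]
ram 0.5 [305. 183.] [0.534 0.223 0.073]
parts_box 0.7 [122. 332.] [ 0.531 -0.323  0.006]
oil_bottle 0.96 [374. 233.] [0.761 0.168 0.051]
spring_clamp 0.59 [318. 295.] [ 0.754 -0.037  0.014]
flange_nut 0.76 [385. 204.] [0.713 0.326 0.031]
L crank_axis 0.88 [282.5 175. ] [0.376 0.33  0.002]
L knob_mid 0.74 [269.6 161.1] [0.469 0.161 0.139]
L bush_front 0.72 [127.1 337.3] [ 0.547 -0.324  0.004]
L bush_front 0.69 [230. 264.] [ 0.551 -0.072  0.007]
L bush_front 0.59 [233.  212.8] [0.473 0.022 0.059]
L bush 0.82 [238.3 257.5] [ 0.564 -0.058  0.023]
L bush 0.77 [201.4 241.6] [ 0.467 -0.075  0.029]
L bush 0.57 [243.5 210.3] [0.502 0.027 0.075]
top 45.307285133441844 [[-0.04, -0.999, 0.003, 0.02
[... 506 characters left out ...]
clamp 0.83 [292. 169.] [ 0.748 -0.027  0.018]
spring_clamp 0.56 [150. 193.] [0.693 0.334 0.036]
flange_nut 0.8 [150. 192.] [0.696 0.333 0.037]
L crank_axis 0.74 [217.3 260.2] [0.507 0.157 0.109]
L knob_mid 0.71 [213.9 279.3] [0.462 0.163 0.13 ]
L bush_front 0.56 [308.1 277.5] [ 0.466 -0.055  0.031]
L bush_front 0.5 [311.5 243.7] [ 0.549 -0.067  0.029]
L bush_front 0.47 [276.9 274.3] [0.474 0.021 0.056]
L bush 0.63 [266.7 273.9] [0.472 0.045 0.099]
L bush 0.59 [313.  283.8] [ 0.45  -0.066  0.029]
L bush 0.45 [305.7 249. ] [ 0.536 -0.052  0.029]
L parts_box 0.57 [407.8 246.3] [ 0.536 -0.312  0.005]
[-0.43243443  0.55948865  0.4323978   0.55946855] [0.13863074 0.5322191  0.23131179] 1.55 0.0187
```

View pics/scene0.png

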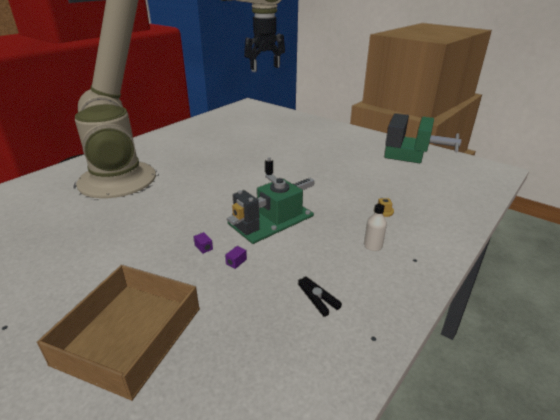

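View pics/top0.png

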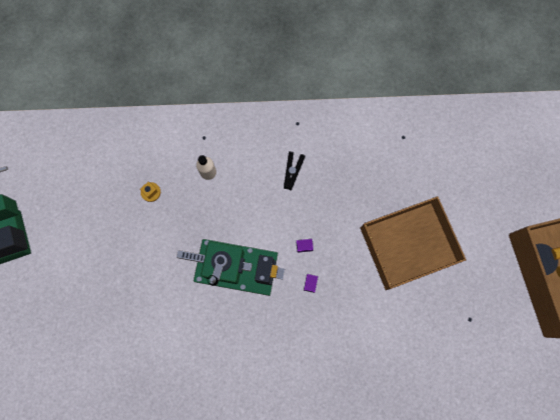

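View pics/wrist0.png

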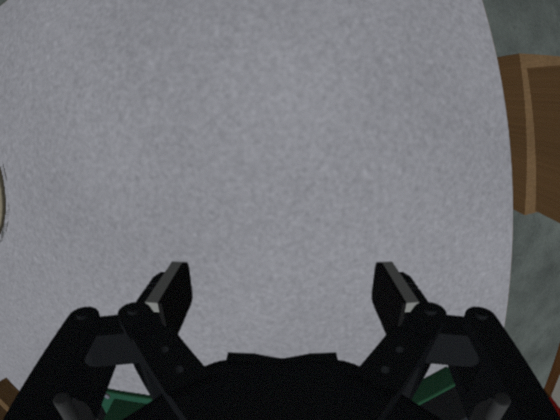

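```bash
python3 - <<'E'
from h import *
a=cv2.imread('pics/scene0.png')[130:290,170:400]; b=cv2.imread('pics/top0.png')[210:320,170:350]
cv2.imwrite('pics/c1.png',cv2.resize(a,None,fx=3.4,fy=3.4,interpolation=cv2.INTER_CUBIC))
cv2.imwrite('pics/c2.png',cv2.resize(b,None,fx=4.4,fy=4.4,interpolation=cv2.INTER_CUBIC))
E
```

```text
(no output)
```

View pics/c1.png

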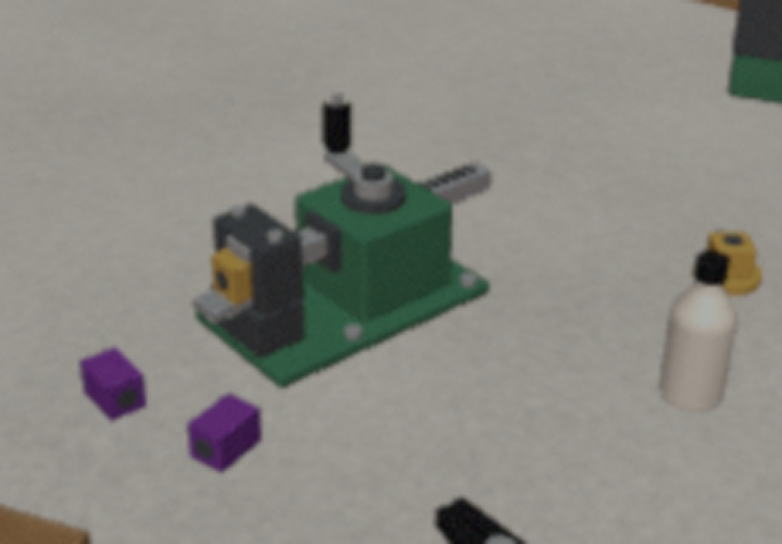

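View pics/c2.png

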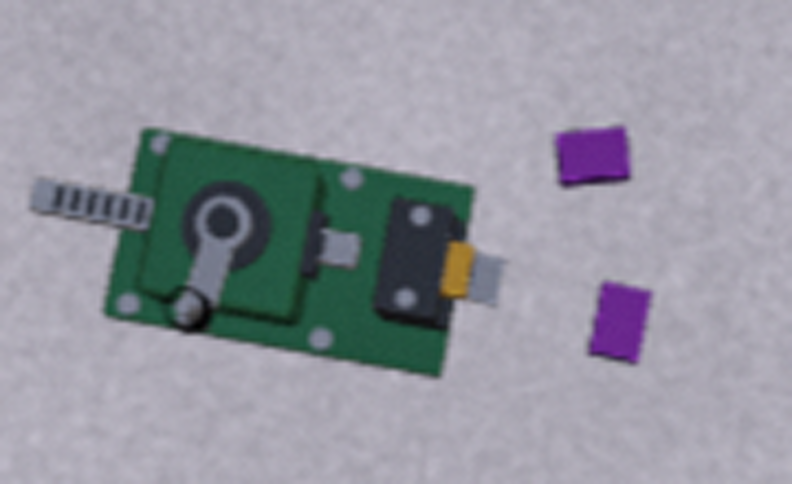

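The brass bush is the one in the carrier, at scene (238,211) and top (273,272). It is brass, raised, and sits in line with the ram. The other two "bush" hits, at scene (203,242) and (237,256), are purple and lie on the bench, so they are look-alikes. The box is at top (412,241), and the knob top is at top (213,280) and scene (269,159). Next I'll work out the geometry.

```bash
cat >> h.py <<'E'
def tri(cs,us):
    A=[];b=[]
    for c,u in zip(cs,us):
        f=f_of(c); x=(u[0]-c['cx'])/f; y=(u[1]-c['cy'])/f; M=c['world_to_cam']
        for k,v in ((0,x),(1,y)):
            A.append(M[k,:3]-v*M[2,:3]); b.append(v*M[2,3]-M[k,3])
    return np.linalg.lstsq(np.array(A),np.array(b),rcond=None)[0]
E
python3 - <<'E'
from h import *
S=vision.camera('scene');T=vision.camera('top')
t=lambda x,y:(170+(x+.5)/4.4-.5,210+(y+.5)/4.4-.5); s=lambda x,y:(170+(x+.5)/3.4-.5,130+(y+.5)/3.4-.5)
B=[p2w(T,t(*p),z=.012)[:2] for p in [(143,128),(475,187),(440,377),(105,315)]]
print('bed',np.round(B,4).tolist())
for i in range(4): d=B[(i+1)%4]-B[i]; print(np.linalg.norm(d).round(4),np.degrees(np.arctan2(d[1],d[0])).round(1))
BS=[p2w(S,s(*p),z=.012)[:2] for p in [(488,286),(283,384),(198,313)]]
print('bedS',np.round(BS,4).tolist())
print('hub',tri([S,T],[s(373,172),t(223,221)]))
print('knobtop',tri([S,T],[s(337,100),t(190,308)]), p2w(T,t(190,308),z=.142),p2w(S,s(337,100),z=.142))
print('ram back top', p2w(T,t(35,194),z=.075),'nose top',p2w(T,t(360,250),z=.075))
# bush front top edge
print('bushfront top',p2w(T,t(471,272),z=.08),p2w(T,t(444,268),z=.08),'tri',tri([S,T],[s(232,258),t(471,272)]))
print('shelf end', p2w(T,t(503,282),z=.05))
# gearbox top corners z=.084
print('gb',[np.round(p2w(T,t(*p),z=.084)[:2],4).tolist() for p in [(165,137),(322,165),(297,322),(140,290)]])
# box
m=spotter.cut_out('top','parts_box')[0]['mask']; d=T['range_z']
r=cv2.minAreaRect(np.argwhere(m)[:,::-1].astype(np.float32)); bp=cv2.boxPoints(r)
print('box',[np.round(p2w(T,p,z=.06),3).tolist() for p in bp])
vs,us=np.nonzero(m); P=np.array([p2w(T,(u,v),d=d[v,u]) for u,v in zip(us,vs) if d[v,u]>0])
F=P[np.abs(P[:,2]-.005)<.01]; R=P[P[:,2]>.05]
print(len(F),F.mean(0),len(R)); rr=cv2.minAreaRect(R[:,:2].astype(np.float32)); print(rr)
print('hub depth',p2w(T,t(223,221),d=dep(T,t(223,221))),'knob',p2w(T,t(190,308),d=dep(T,t(190,308))),'bush',p2w(T,t(457,270),d=dep(T,t(457,270))))
E
```

```text
bed [[0.5753, 0.2064], [0.5337, 0.0176], [0.4275, 0.0412], [0.4695, 0.2285]]
0.1934 -102.4
0.1088 167.4
0.1919 77.4
0.108 -11.8
bedS [[0.581, 0.1975], [0.5428, 0.0108], [0.4379, 0.035]]
hub [0.50823489 0.15059643 0.10364505]
knobtop [0.4611939  0.16466122 0.14091293] [0.46020326 0.16363044 0.142     ] [0.46330471 0.16407742 0.142     ]
ram back top [0.53073178 0.25548992 0.075     ] nose top [0.49345398 0.08066185 0.075     ]
bushfront top [0.47877662 0.0213885  0.08      ] [0.48148615 0.03574466 0.08      ] tri [0.48149234 0.02449576 0.08064168]
shelf end [0.47555895 0.00420041 0.05      ]
gb [[0.5576, 0.1837], [0.539, 0.0994], [0.4556, 0.1146], [0.4758, 0.1977]]
box [[0.587, -0.183, 0.06], [0.658, -0.394, 0.06], [0.49, -0.438, 0.06], [0.423, -0.232, 0.06]]
4639 [ 0.54203759 -0.32183867  0.00602461] 782
((0.5408684611320496, -0.3158233165740967), (0.16991089284420013, 0.20206977427005768), 18.03426742553711)
hub depth [0.50738468 0.1498225  0.11205584] knob [0.45991853 0.16320231 0.14527073] bush [0.47991452 0.02880865 0.0822886 ]
```

```bash
cat >> h.py <<'E'
from scipy.spatial.transform import Rotation as Ro
TH=np.radians(-12.4)
PX=np.array([np.cos(TH),np.sin(TH),0]); PY=np.array([-np.sin(TH),np.cos(TH),0])
def ori(j):
    j=np.array(j,float); j/=np.linalg.norm(j); x=np.array([0,0,-1.]); y=np.cross(j,x)
    return Ro.from_matrix(np.c_[x,y,j]).as_quat()
def best(p,j):
    "of the two equal grasps, the one nearer present joints"
    q0=np.array(bot.get_q()); r=[]
    for s in (1,-1):
        o=ori(s*np.array(j)); q=bot.solve_ik(p,o)
        if q is not None: r.append((np.abs(np.array(q)-q0).max(),tuple(o),np.round(q,2)))
    r.sort(key=lambda a:a[0]); return np.array(r[0][1]),r
def wcam():
    p=np.array(bot.get_tcp_pos()); R=Ro.from_quat(bot.get_orientation()).as_matrix()
    c=vision.camera('wrist'); M=np.eye(4); M[:3,:3]=R; M[:3,3]=p; c['cw']=M@c['hand_eye']; return c
def wray(c,u):
    f=f_of(c); d=np.array([u[0]-c['cx'],u[1]-c['cy']]); r=np.hypot(*d); a=r/f
    v=np.r_[np.sin(a)*d/max(r,1e-9),np.cos(a)]; return c['cw'][:3,3],c['cw'][:3,:3]@v
def wp(c,u,z): o,d=wray(c,u); return o+d*(z-o[2])/d[2]
def tri_rays(rs):
    A=np.zeros((3,3));b=np.zeros(3)
    for o,d in rs: d=d/np.linalg.norm(d);Q=np.eye(3)-np.outer(d,d);A+=Q;b+=Q@o
    return np.linalg.solve(A,b)
E
python3 - <<'E'
from h import *
c=vision.camera('wrist'); print(c['vfov'],c['cx'],c['cy'],np.round(c['hand_eye'],3).tolist())
p=[.461,.164,.26]
o,r=best(p,PY); print(r)
bot.move_pose(p,o); print(bot.get_t())
c=wcam(); save('w1',c['pixels'])
for t in ['crank_axis','knob_mid','bush_front','bush']:
    for k in spotter.landmark_of('wrist',t)[:3]: print(t,round(k['score'],2),np.round(k['location'],1),np.round(wp(c,k['location'],.122 if 'b' not in t[:1] else .066),4))
E
```

```text
65.70646984690485 281.5575984744804 207.28078494617338 [[-0.001, -0.292, 0.956, -0.143], [-0.001, -0.956, -0.292, 0.075], [1.0, -0.001, 0.001, 0.001], [0.0, 0.0, 0.0, 1.0]]
[(np.float64(1.0398036517018316), (np.float64(-0.4430758041331463), np.float64(0.5510751598391691), np.float64(0.4430758041331463), np.float64(0.5510751598391691)), array([ 0.1 ,  0.25,  1.4 , -0.  ,  1.49, -1.26])), (np.float64(2.1017890018879615), (np.float64(0.5510751598391691), np.float64(0.4430758041331463), np.float64(-0.5510751598391691), np.float64(0.4430758041331463)), array([ 0.1 ,  0.25,  1.4 , -0.  ,  1.49,  1.89]))]
3.5333
crank_axis 0.76 [276.5 246.7] [0.5082 0.1502 0.122 ]
knob_mid 0.86 [283.6 193.7] [0.4593 0.1677 0.122 ]
bush_front 0.82 [133.1 269.4] [ 0.5277 -0.0406  0.066 ]
bush_front 0.63 [119.2 222.6] [ 0.4648 -0.0351  0.066 ]
bush 0.85 [147.2 267.5] [ 0.5283 -0.0195  0.066 ]
bush 0.77 [120.7 204.9] [ 0.4444 -0.0247  0.066 ]
```

View pics/w1.png

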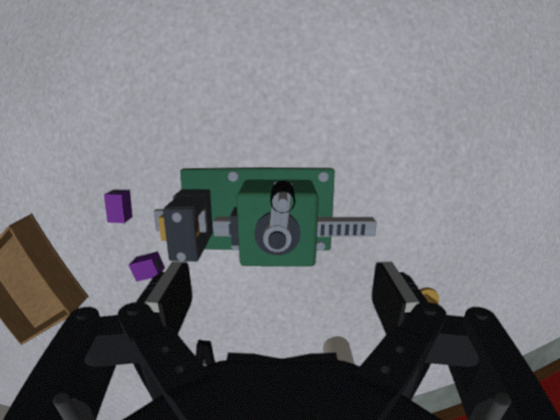

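```bash
python3 - <<'E'
from h import *
p=np.array(bot.get_tcp_pos())+[0,0,-.03]-.05*PX   # second view, from -x side
bot.move_straight(p.tolist(),vel=.2)
c=wcam(); save('w2',c['pixels']); np.save('w2cw.npy',c['cw'])
for t in ['crank_axis','knob_mid']:
    for k in spotter.landmark_of('wrist',t)[:2]: print(t,round(k['score'],2),np.round(k['location'],1),np.round(wp(c,k['location'],.122),4))
for n,(x,y) in {'w1':(230,160),'w2':(230,190)}.items():
    a=cv2.imread(f'pics/{n}.png')[y:y+110,x:x+120]; cv2.imwrite(f'pics/{n}c.png',cv2.resize(a,None,fx=5,fy=5,interpolation=cv2.INTER_CUBIC))
print(bot.get_t(),bot.get_tcp_pos())
E
```

```text
crank_axis 0.69 [275.3 308.4] [0.5084 0.1491 0.122 ]
knob_mid 0.9 [280.5 260.1] [0.4601 0.1647 0.122 ]
4.375 [0.41304975 0.17511531 0.23047828]
```

View pics/w1c.png

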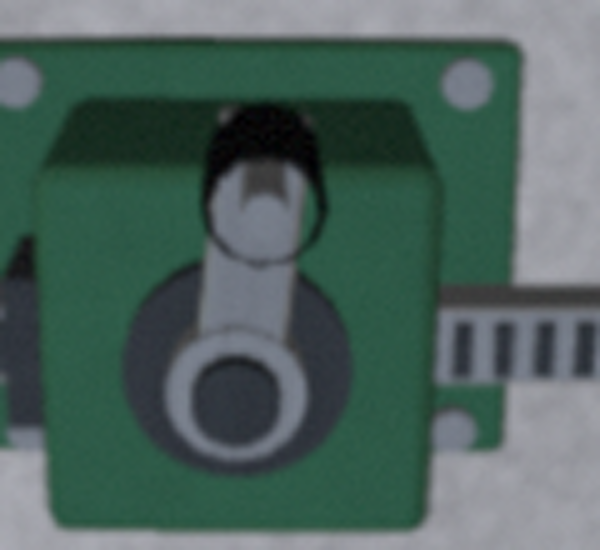

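View pics/w2.png

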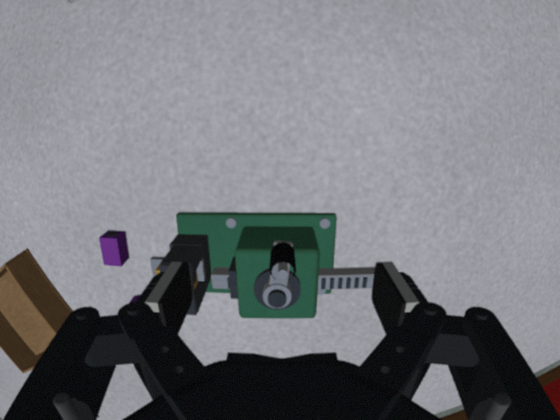

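```bash
cat >> h.py <<'E'
AX=np.array([.508,.150]); KN=np.array([.4605,.1645])
E
python3 - <<'E'
from h import *
bot.grip(.055,70)
bot.move_straight([*KN,.23],vel=.2)
print(bot.move_straight([*KN,.107],vel=.12,until_force=12))
print('F0',np.round(bot.get_contact_force(),2),bot.get_tcp_pos(),bot.get_t())
bot.grip(.0,70)
print('F',np.round(bot.get_contact_force(),2),bot.get_tcp_pos(),bot.get_width(),bot.get_t())
c=vision.camera('scene'); save('s1',c['pixels'][120:280,170:350],4)
E
```

```text
False
F0 [-0.62 -0.01  0.62] [0.46076579 0.16458317 0.10761234] 6.3583
F [-1.78  0.22  6.  ] [0.46069158 0.16453727 0.10756526] 0.020217565372443687 6.7667
```

View pics/s1.png

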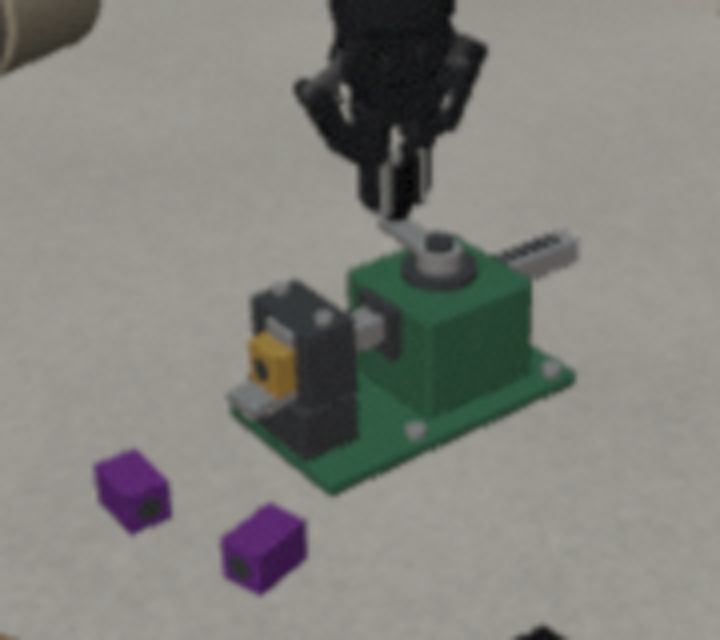

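The knob is held, at a width of 20 mm. I'll crank the first stretch, where the ram should run free, and log the tangential and radial forces.

```bash
cat >> h.py <<'E'
import json,os
def crank(n,step=15,vel=.06,log=True,R=.05,stop=None,z=.107):
    a=np.degrees(np.arctan2(*(np.array(bot.get_tcp_pos())[:2]-AX)[::-1])) if not os.path.exists('ang.json') else json.load(open('ang.json'))
    out=[]
    for i in range(n):
        a-=step; t=np.radians(a); p=[AX[0]+R*np.cos(t),AX[1]+R*np.sin(t),z]
        bot.move_straight(p,vel=vel)
        json.dump(a,open('ang.json','w'))
        F=np.array(bot.get_contact_force()); er=np.array([np.cos(t),np.sin(t)]); et=np.array([np.sin(t),-np.cos(t)])
        d=np.array(bot.get_tcp_pos())[:2]-AX
        ft=-F[:2]@et; out.append(ft)
        print(f"a={a:.0f} cum={163-a:.0f} Ftan={ft:.1f} Frad={F[:2]@er:.1f} Fz={F[2]:.1f} r={np.hypot(*d)*1e3:.1f} w={bot.get_width()*1e3:.1f} t={bot.get_t():.2f}")
        if stop and stop(out): print('STOP'); return out
    return out
E
python3 - <<'E'
from h import *
crank(8)
E
```

```text
a=148 cum=15 Ftan=-1.1 Frad=-0.8 Fz=4.7 r=49.4 w=20.4 t=7.18
a=133 cum=30 Ftan=-1.5 Frad=-1.5 Fz=6.1 r=49.4 w=20.5 t=7.55
a=118 cum=45 Ftan=-1.5 Frad=-2.5 Fz=6.0 r=49.4 w=20.1 t=7.92
a=103 cum=60 Ftan=-0.7 Frad=-1.5 Fz=6.1 r=49.4 w=19.7 t=8.28
a=88 cum=75 Ftan=0.2 Frad=-2.6 Fz=7.6 r=49.5 w=20.1 t=8.65
a=73 cum=90 Ftan=-0.0 Frad=-2.2 Fz=7.8 r=49.6 w=20.4 t=9.02
a=58 cum=105 Ftan=-0.9 Frad=-1.7 Fz=6.8 r=49.7 w=19.9 t=9.38
a=43 cum=120 Ftan=-0.6 Frad=-0.9 Fz=8.4 r=49.9 w=20.6 t=9.75
```

```bash
python3 - <<'E'
from h import *
crank(16,stop=lambda o:len(o)>1 and min(o[-2:])>3)
c=vision.camera('top'); save('t2',c['pixels'][210:320,170:350],4)
E
```

```text
a=28 cum=135 Ftan=-0.9 Frad=-0.3 Fz=6.2 r=50.0 w=19.8 t=10.12
a=13 cum=150 Ftan=-0.8 Frad=-0.2 Fz=7.3 r=50.2 w=19.9 t=10.48
a=-2 cum=165 Ftan=-1.3 Frad=-0.1 Fz=7.0 r=50.4 w=20.3 t=10.85
a=-17 cum=180 Ftan=-0.4 Frad=-0.2 Fz=6.5 r=50.5 w=20.1 t=11.22
a=-32 cum=195 Ftan=-1.2 Frad=0.0 Fz=7.6 r=50.6 w=20.3 t=11.58
a=-47 cum=210 Ftan=-0.9 Frad=0.5 Fz=8.5 r=50.7 w=20.4 t=11.95
a=-62 cum=225 Ftan=0.0 Frad=0.3 Fz=8.2 r=50.7 w=20.2 t=12.32
a=-77 cum=240 Ftan=-0.8 Frad=-0.1 Fz=8.6 r=50.7 w=20.0 t=12.68
a=-92 cum=255 Ftan=-1.2 Frad=-1.0 Fz=8.8 r=50.6 w=20.3 t=13.05
a=-107 cum=270 Ftan=7.5 Frad=-0.1 Fz=2.8 r=50.5 w=20.0 t=13.42
a=-122 cum=285 Ftan=10.0 Frad=1.4 Fz=1.3 r=50.3 w=19.9 t=13.78
STOP
```

View pics/t2.png

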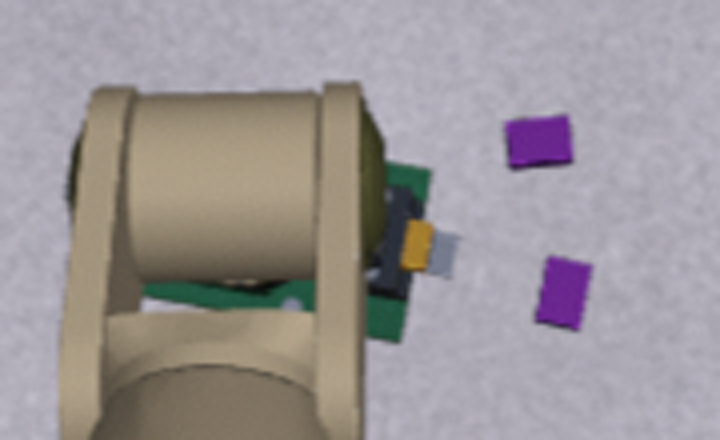

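Contact came at about 262° (predicted 240°), and the push is now 8–10 N. I'll go on in 10° steps and stop at once when the force drops.

```bash
python3 - <<'E'
from h import *
crank(34,step=10,stop=lambda o:o[-1]<3)
c=vision.camera('top'); save('t3',c['pixels'][210:320,170:350],4)
c=vision.camera('scene'); save('s3',c['pixels'][120:280,170:350],4)
E
```

```text
a=-132 cum=295 Ftan=9.0 Frad=1.4 Fz=2.9 r=50.2 w=19.9 t=14.12
a=-142 cum=305 Ftan=9.9 Frad=2.6 Fz=5.1 r=50.1 w=20.3 t=14.42
a=-152 cum=315 Ftan=11.3 Frad=2.0 Fz=6.2 r=50.0 w=20.1 t=14.71
a=-162 cum=325 Ftan=9.4 Frad=1.7 Fz=8.1 r=49.9 w=19.9 t=15.00
a=-172 cum=335 Ftan=10.1 Frad=1.5 Fz=9.3 r=49.8 w=20.2 t=15.29
a=-182 cum=345 Ftan=9.6 Frad=-0.6 Fz=10.0 r=49.7 w=20.5 t=15.58
a=-192 cum=355 Ftan=7.8 Frad=-0.3 Fz=10.5 r=49.6 w=20.4 t=15.88
a=-202 cum=365 Ftan=8.5 Frad=-0.4 Fz=12.4 r=49.5 w=20.5 t=16.17
a=-212 cum=375 Ftan=8.3 Frad=-1.2 Fz=12.8 r=49.5 w=20.3 t=16.46
a=-222 cum=385 Ftan=8.4 Frad=-1.2 Fz=11.9 r=49.4 w=20.4 t=16.75
a=-232 cum=395 Ftan=9.2 Frad=-1.8 Fz=14.0 r=49.4 w=20.5 t=17.04
a=-242 cum=405 Ftan=9.3 Frad=-1.8 Fz=13.9 r=49.4 w=20.2 t=17.33
a=-252 cum=415 Ftan=7.8 Frad=-1.7 Fz=12.9 r=49.4 w=19.8 t=17.62
a=-262 cum=425 Ftan=8.7 Frad=-1.5 Fz=13.2 r=49.4 w=20.3 t=17.92
a=-272 cum=435 Ftan=7.9 Frad=-0.9 Fz=12.8 r=49.4 w=20.2 t=18.21
a=-282 cum=445 Ftan=9.9 Frad=0.0 Fz=14.2 r=49.5 w=19.9 t=18.50
a=-292 cum=455 Ftan=10.0 Frad=0.1 Fz=13.4 r=49.6 w=20.0 t=18.79
a=-302 cum=465 Ftan=8.3 Frad=-0.3 Fz=11.9 r=49.6 w=19.8 t=19.08
a=-312 cum=475 Ftan=6.8 Frad=0.4 Fz=10.4 r=49.8 w=20.2 t=19.38
a=-322 cum=485 Ftan=9.1 Frad=0.5 Fz=9.7 r=49.9 w=20.5 t=19.67
a=-332 cum=495 Ftan=7.0 Frad=0.5 Fz=9.4 r=50.0 w=20.1 t=19.96
a=-342 cum=505 Ftan=10.2 Frad=1.0 Fz=8.3 r=50.1 w=20.3 t=20.25
a=-352 cum=515 Ftan=7.6 Frad=0.5 Fz=7.3 r=50.2 w=20.3 t=20.54
a=-362 cum=525 Ftan=7.9 Frad=0.7 Fz=6.0 r=50.3 w=20.2 t=20.83
a=-372 cum=535 Ftan=6.3 Frad=-0.4 Fz=5.7 r=50.4 w=19.8 t=21.12
a=-382 cum=545 Ftan=7.7 Frad=1.2 Fz=5.2 r=50.5 w=20.0 t=21.42
a=-392 cum=555 Ftan=3.3 Frad=0.4 Fz=6.1 r=50.6 w=20.1 t=21.71
a=-402 cum=565 Ftan=0.3 Frad=0.8 Fz=7.4 r=50.6 w=20.2 t=22.00
STOP
```

View pics/t3.png

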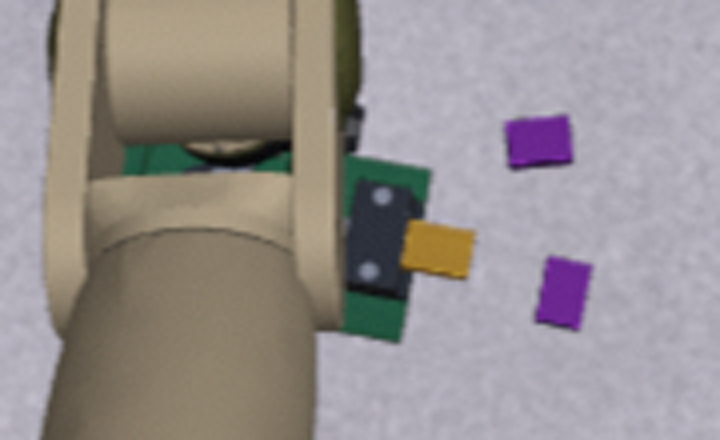

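View pics/s3.png

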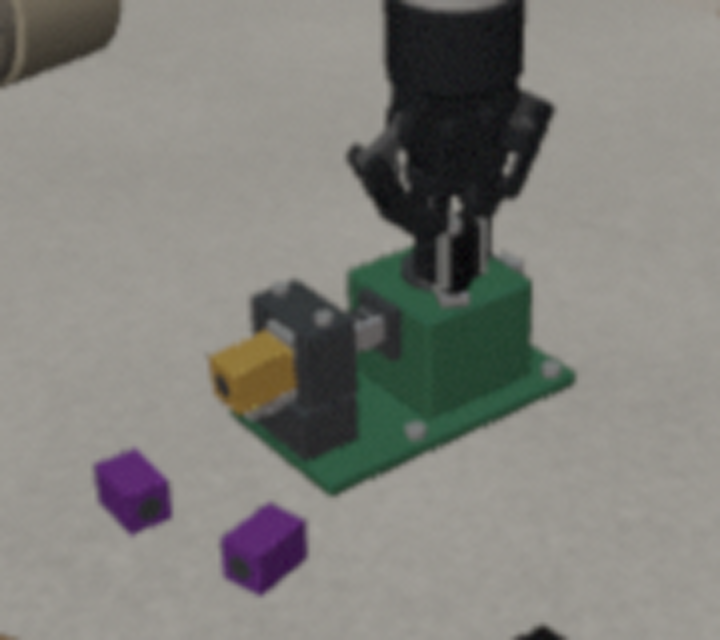

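The bush is fully out. Its top face spans about columns 402–474 in the 4x top crop, and it lies level on the shelf with the push force gone. I'll release the knob and measure the bush from two wrist views.

```bash
python3 - <<'E'
from h import *
bot.grip(.034)
p=bot.get_tcp_pos(); print(p,np.round(bot.get_contact_force(),1))
bot.move_straight([p[0],p[1],.20],vel=.15)
b=np.array([.477,.016])
q=[*(b-.02*PY[:2]),.22]
o,r=best(q,PX); print([(x[0].round(2),x[2]) for x in r])
bot.move_pose(q,o); bot.grip(.06)
def look(n):
    c=wcam(); save(n,c['pixels']); 
    res=[]
    for t in ['bush']:
        for k in spotter.cut_out('wrist',t)[:4]:
            m=k['mask']; x,y=map(int,k['location']); col=c['pixels'][m].mean(0).round()
            print(n,t,round(k['score'],2),np.round(k['location'],1),m.sum(),col)
    for t in ['bush_front','bush']:
        for k in spotter.landmark_of('wrist',t)[:3]: print(n,'L',t,round(k['score'],2),np.round(k['location'],1),np.round(wp(c,k['location'],.066),4))
    np.savez(n+'.npz',cw=c['cw'])
look('w4')
p=np.array(bot.get_tcp_pos()); bot.move_straight((p+.06*PX).tolist(),vel=.2); look('w5')
c=vision.camera('top'); save('t5',c['pixels'][210:320,170:350],4); print(bot.get_t())
E
```

```text
[0.54470974 0.1162432  0.10652701] [ 0.5  0.4 -0.1]
[(np.float64(1.31), array([-0.26,  0.25,  1.52, -0.  ,  1.37, -0.04]))]
w4 bush 0.91 [277.4 230.5] 1127 [ 89.  47. 113.]
w4 bush 0.75 [494.1 156.4] 1336 [32. 32. 35.]
w4 bush 0.67 [285.3 174.9] 1344 [144. 120.  65.]
w4 bush 0.6 [357.  208.3] 1161 [ 92.  52. 115.]
w4 L bush_front 0.7 [282.6 190.8] [ 0.4732 -0.0025  0.066 ]
w4 L bush_front 0.61 [358.5 223.4] [ 0.5394 -0.0507  0.066 ]
w4 L bush_front 0.56 [295.  235.2] [ 0.4755 -0.049   0.066 ]
w4 L bush 0.88 [285.6 173.1] [0.4795 0.0134 0.066 ]
w4 L bush 0.78 [276.8 229.8] [ 0.4593 -0.0396  0.066 ]
w4 L bush 0.6 [356.2 206.4] [ 0.5397 -0.0328  0.066 ]
w5 bush 0.88 [227.  230.8] 1087 [ 88.  44. 112.]
w5 bush 0.85 [302.9 208.8] 1033 [ 97.  51. 123.]
w5 bush 0.83 [220.  175.8] 1428 [143. 119.  64.]
w5 L bush_front 0.84 [307.4 224.2] [ 0.548  -0.0532  0.066 ]
w5 L bush_front 0.75 [219.  193.6] [ 0.4719 -0.0049  0.066 ]
w5 L bush_front 0.62 [242.8 236.2] [ 0.4834 -0.0519  0.066 ]
w5 L bush 0.89 [228.2 230.7] [ 0.4706 -0.0432  0.066 ]
w5 L bush 0.78 [301.  207.2] [ 0.5453 -0.0349  0.066 ]
w5 L bush 0.57 [217.7 172.6] [0.476  0.0151 0.066 ]
25.6333
```

View pics/w4.png

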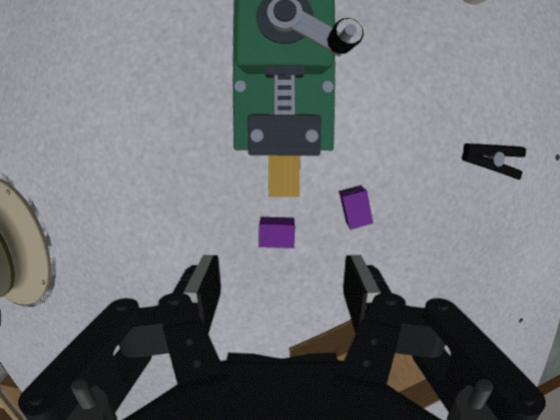

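View pics/w5.png

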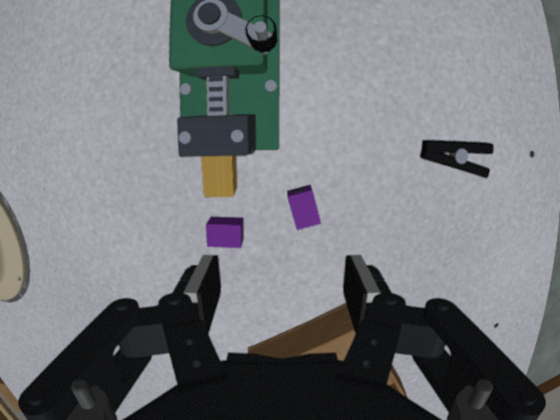

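In w4 the brass bush spans columns 269–300 and rows 155–197; in w5 it spans 203–236 and 155–197. The purple look-alikes are at w4 (277,232) and (357,208). I'll triangulate the bush's top face by colour.

```bash
python3 - <<'E'
from h import *
c=vision.camera('wrist'); rs=[];corn=[]
for n in ['w4','w5']:
    im=cv2.cvtColor(cv2.imread(f'pics/{n}.png'),cv2.COLOR_BGR2HSV); m=cv2.inRange(im,(12,90,100),(35,255,255))
    m[:140]=0;m[210:]=0;m[:,:190]=0;m[:,320:]=0
    r=cv2.minAreaRect(np.argwhere(m>0)[:,::-1].astype(np.float32)); print(n,r,(m>0).sum())
    k=dict(c); k['cw']=np.load(n+'.npz')['cw']
    b=cv2.boxPoints(r); b=b[np.argsort(b[:,1])]; bk=b[:2][np.argsort(b[:2,0])]; fr=b[2:][np.argsort(b[2:,0])]
    pts=[bk[0],bk[1],fr[1],fr[0]]; corn.append([wray(k,p) for p in pts])
    print(np.round([wp(k,p,.08) for p in pts],4).tolist()); print('cen',np.mean([wp(k,p,.08) for p in pts],0).round(4))
P=np.array([tri_rays([corn[0][i],corn[1][i]]) for i in range(4)]); print(P.round(4)); print('mean',P.mean(0).round(4)); d=P[2:].mean(0)-P[:2].mean(0); print(d,np.degrees(np.arctan2(d[1],d[0])))
T=vision.camera('top'); im=cv2.cvtColor(T['pixels'],cv2.COLOR_RGB2HSV);m=cv2.inRange(im,(12,90,80),(35,255,255)); m[:255]=0;m[290:]=0;m[:,:262]=0;m[:,295:]=0
r=cv2.minAreaRect(np.argwhere(m>0)[:,::-1].astype(np.float32));print(r); print('top cen',p2w(T,r[0],z=.08))
S=vision.camera('scene'); 
for k in spotter.landmark_of('scene','bush')[:3]: print(k['score'],k['location'],p2w(S,k['location'],z=.066))
E
```

```text
w4 ((284.0, 175.5), (41.0, 30.0), 90.0) 1249
[[0.4692, 0.035, 0.08], [0.4948, 0.0294, 0.08], [0.4873, -0.007, 0.08], [0.4609, -0.0012, 0.08]]
cen [0.4781 0.0141 0.08  ]
w5 ((218.0, 176.0), (32.0, 40.0), 0.0) 1248
[[0.4692, 0.035, 0.08], [0.4974, 0.0282, 0.08], [0.4884, -0.0072, 0.08], [0.4592, -0.0006, 0.08]]
cen [0.4786 0.0139 0.08  ]
[[ 0.4692  0.035   0.08  ]
 [ 0.4951  0.0271  0.0662]
 [ 0.4873 -0.0084  0.0748]
 [ 0.4617  0.001   0.0883]]
mean [0.4783 0.0137 0.0773]
[-0.00764658 -0.03474478  0.00840918] -102.41170398558943
((0.0, 0.0), (0.0, 0.0), 0.0)
top cen [1.22622094 0.72770952 0.08      ]
0.88 [230.8, 212.7] [0.47602581 0.01144477 0.066     ]
0.87 [235.5, 257.3] [ 0.59711137 -0.09797793  0.066     ]
0.52 [200.2, 244.2] [ 0.51121902 -0.1134182   0.066     ]
```

```bash
python3 - <<'E'
from h import *
b=np.array([.4784,.0139])-.004*PY[:2]
bot.move_straight([*b,.15],vel=.2)
print(bot.move_straight([*b,.047],vel=.10,until_force=10), bot.get_tcp_pos())
c=vision.camera('scene'); save('s6',c['pixels'][120:280,150:330],4)
bot.grip(0,50); print(bot.get_width(),np.round(bot.get_contact_force(),1))
bot.move_straight([*b,.06],vel=.05); bot.move_straight([*b,.20],vel=.15)
c=vision.camera('scene'); save('s7',c['pixels'][100:280,150:330],3.3)
print(bot.get_width(),np.round(bot.get_contact_force(),1),bot.get_t())
E
```

```text
False [0.47788109 0.0099277  0.04747439]
0.027485719252803575 [-1.1 -0.2  3.9]
0.027025685305757538 [ 0.   0.6 -2.2] 29.6
```

View pics/s6.png

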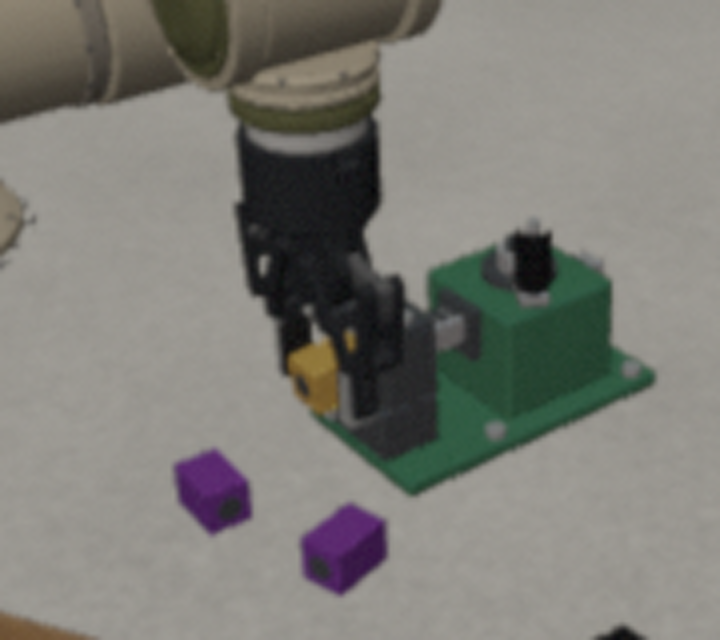

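View pics/s7.png

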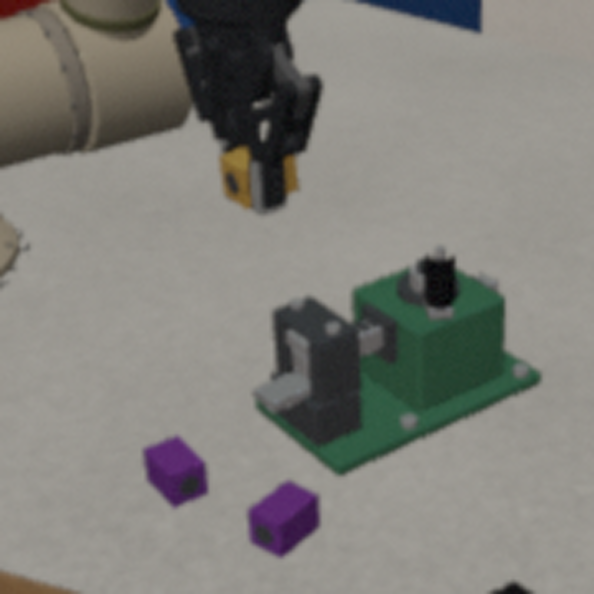

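```bash
python3 - <<'E'
from h import *
g=[.5415,-.318]
bot.move_straight([*g,.20],vel=.22)
c=wcam(); save('w8',c['pixels'])
bot.move_straight([*g,.05],vel=.15)
F=np.array(bot.get_contact_force())
print(bot.move_straight([*g,-.002],vel=.02,until_force=4),bot.get_tcp_pos(),F.round(1),np.round(bot.get_contact_force(),1),bot.get_width(),bot.get_t())
c=vision.camera('scene'); save('s8',c['pixels'][230:400,30:230],3.5)
E
```

```text
True [ 0.54152481 -0.31800932  0.00487064] [-0.2 -0.3 -2.4] [-0.4  0.4  5.4] 0.027397081687454448 34.4417
```

View pics/s8.png

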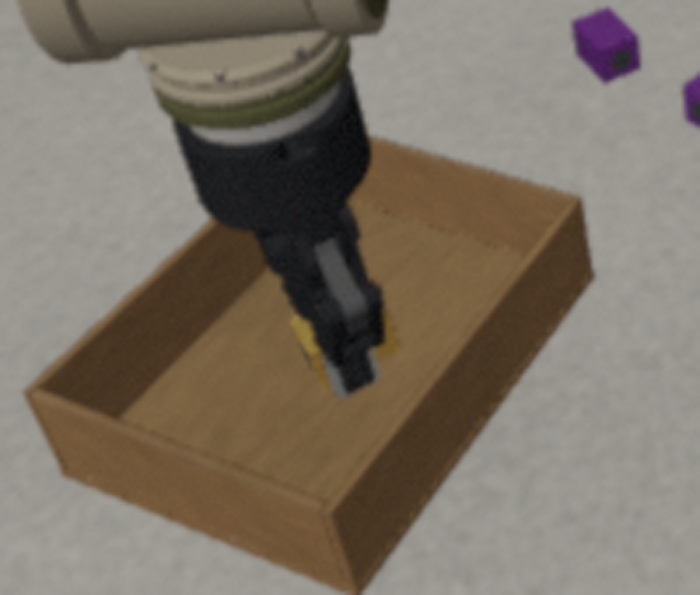

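View pics/w8.png

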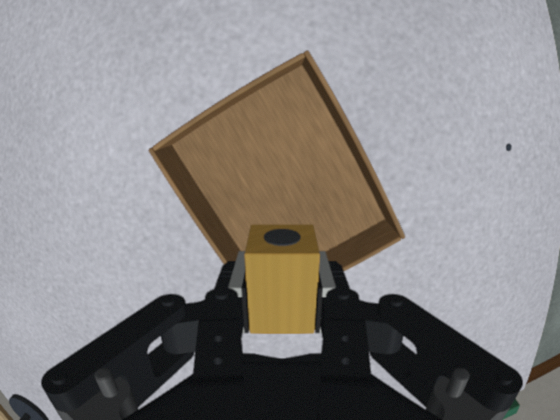

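Contact is at floor height. The bush is held level and sits clear inside the box walls. Now I release.

```bash
python3 - <<'E'
from h import *
bot.grip(.024,20); bot.grip(.032); bot.grip(.05)
p=bot.get_tcp_pos(); bot.move_straight([p[0],p[1],.22],vel=.15)
c=wcam(); save('w9',c['pixels'])
c=vision.camera('scene'); save('s9',c['pixels'])
for k in spotter.cut_out('scene','bush')[:4]:
    print(round(k['score'],2),k['location'],c['pixels'][k['mask']].mean(0).round())
c=vision.camera('top'); save('t9',c['pixels']); print(bot.get_t(),bot.get_width(),np.round(bot.get_contact_force(),1))
E
```

```text
0.87 [236.1, 256.7] [80. 44. 95.]
0.73 [200.9, 242.3] [86. 52. 99.]
0.7 [128.4, 328.8] [129. 104.  51.]
37.0417 0.049856220242163476 [ 0.9 -0.2 -0.4]
```

View pics/s9.png

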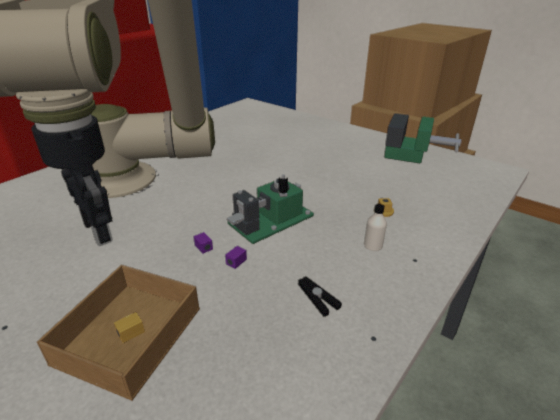

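View pics/w9.png

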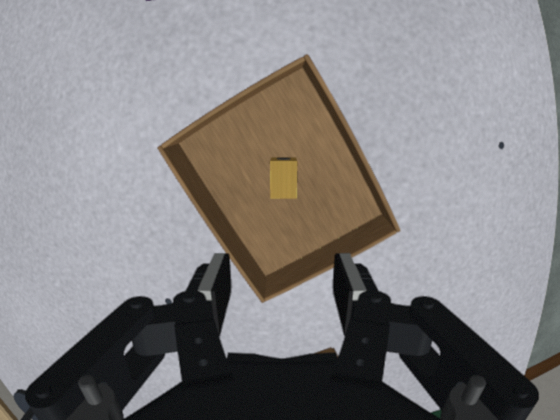

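The brass bush lies flat in the middle of the box, at scene (129,328) and wrist (284,178). The bottle, clamp, nut and purple blocks are where they were, and the gripper is clear. I'm handing in.

```bash
python3 - <<'E'
from h import *
print(bot.job_done())
E
```

```text
the job is handed in; nothing more can be done
None
```

The brass bush is in the cardboard box, and I handed the job in at about 37 s of the allowed 72 s.

- **Cranking:** I turned the crank clockwise about 1.57 turns. The ram met the bush at about 260°. The force at the knob then held at roughly 6–11 N and fell to 3.3 N and then 0.3 N. I stopped there, at about 565°, within 10–20° of the first drop. Pictures showed the bush fully out and lying level on the shelf.
- **Picking up and placing:** I gripped the bush across its width and lifted it level. I lowered it slowly into the box until contact at floor height, then released it.
- **Last checks:** The pictures show the bush lying flat near the middle of the box. The bottle, clamp, nut and purple blocks look unmoved, though I compared those by eye and not by measurement. The gripper was clear, with the force reading near zero.

**Disagreements:**
- The two fixed cameras differed by 3–8 mm on the press's position, so I checked the crank with the wrist camera before gripping the knob.
- The wrist views put the bush's top at about 77 mm above the bench, against 80 mm from the text.
- The colour check of the bush in the top view found nothing, because I didn't check whether the arm was in the way before taking it.
- The contact in the box may have been the fingertips and not the bush, so it may have dropped a few millimetres on release.

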